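# Dial open the padlock of the instrument chest and hold it up

## Task

Unlock the steel instrument chest with the padlock's two-number combination: turn the dial clockwise (to the right), without overrunning, until its white arrow clicks in at the second mark to the right of the long top mark on the shackle side, then turn it back anticlockwise until it clicks in at the first mark to the left of the long mark. Grip the lock's case and draw it straight away from the hasp so that the shackle slides open all the way, slip the shackle's free end back out of the hasp's two lugs and lift the lock off. Finish while still holding it in the gripper, shackle open, level with the dial up, its underside at least 10 cm above the chest's top and held still; leave the other things where they lie.

Things in the scene. Friction and masses are not known exactly. Their poses are not given: they have to be found in the camera images.
- padlock: steel combination padlock lying on its back on the chest's near leaf, dial up; case 62 (x) x 58 (y) x 26 mm, about 0.4 kg in all. Origin: centre of the case's underside; x points out of the case along the shackle to the hasp, z up through the dial. Grip the case across its 58 mm (y) sides. While hooked in it has a few mm and about 0.1 rad of play
- dial (a joint): dial angle, rad: 0 with the white arrow at the long mark (padlock's +x side), grows clockwise seen from above, no stops; clicks in at 16 marks 0.393 apart. Numbers: +0.785, then -0.393, each good to 0.12. Starts at 0, -1 or -2 marks. Clockwise it takes a hidden wheel along from +0.2 to +0.42 on; overrunning the first number spoils it (undone by 5.6 rad or more anticlockwise). Torque under 0.1 N m
- dial_grip (a point): point on the dial's axis inside its black winged grip, 42 mm above the padlock's underside; x along the arrow, z up. The wing is a bar 34 mm long (along the arrow), 10 mm thick and 18 mm high, its top 49 mm above the padlock's underside, on a round skirt 42 mm across whose top is 31 mm above the underside
- shackle (a joint): how far the shackle is out of the case, m: 0 locked, 0.022 fully open (toe then 14 mm in front of the case). It leaves 0 only with both numbers dialled; it takes about 6 N to start and 2 N to slide, stays where it is left, and can be pushed back in and locks again
- shackle_toe (a point): end of the shackle's free leg, on the leg's axis; x as the padlock's. The shackle is an 8 mm round steel U; its legs leave the case's front (padlock x = 31 mm) at z = 13 mm: long leg at y = +19 mm, free toe leg at y = -19 mm. Closed, the toe is 8 mm inside the case and the bow's inside is 30 mm clear of the front
- hasp_hole (a point): centre of the hasp's hole, axes as the chest's: two fixed steel lugs, one turned up from each leaf at the seam, together 7 mm thick (x), 26 mm wide (y), 26 mm high, with a 14 mm hole through them along x, 13 mm above the chest's top. The toe leg passes through it; the lock lifts off once the lugs stand in the gap between the toe's end and the case
- chest: grey steel instrument chest, fixed, 320 (x) x 360 (y) x 105 mm high, flat two-leaf top at 105 mm; origin at the centre of its underside; the seam with the hasp lies 45 mm towards +x; the padlock lies on the near (-x) side of the seam
- forceps: steel forceps, 130 mm long, lying on the chest; not to be disturbed; origin at its underside
- petri_dish: round glass dish, 93 mm across, 17 mm high, on the chest; not to be disturbed; origin at its underside
- marker: white marker pen with a black cap, 130 mm long, 18 mm thick, on the far leaf of the chest; not to be disturbed; origin at its underside
- scissors: scissors with grey finger loops, 165 mm long, flat on the bench; not to be disturbed; origin at its underside
- bucket_lid: white round plastic lid, 194 mm across, 18 mm high, flat on the bench; not to be disturbed; origin at its underside
- specimen_jar: amber jar with a white cap, 72 mm across, 100 mm high, on the bench; not to be disturbed; origin at its underside
- wash_bottle: white squeeze bottle with a bent spout, 68 mm across, 180 mm high, on the bench; not to be disturbed; origin at its underside

How it is judged:
By the outcome, as a careful person would: the job done as asked, in the order asked, and still so for the second after the job is handed in, while the arm keeps its last pose, push and grip.
It also fails if it takes over 69 s, if anything falls off the work surface, if the arm or the gripper's body presses on something with over 40 N, if the wrist force passes 120 N, or if a joint passes its speed limit or range.

## Robot

A 6-joint arm with a two-finger parallel gripper is mounted at the origin on the work surface. World frame = base frame: x ahead of the robot, y to its left, z up, the work surface at z = 0. Lengths are in m, angles in rad, forces in N, time in s.
With the tool pointing down it reaches from about 0.3 to 0.85 m from the base axis. Payload 4.2 kg.
Tool frame: the origin (TCP) lies at the very end of the fingers, on their centre line; the grasp point (between the pads) lies behind it (manip.grip_depth is the z of the grasp point in the tool frame, in m); z points along the fingers, y is the line along which they close (so a half turn about z gives the same grasp; the last joint's range is limited). The gripper opens to 91 mm and grips with 3 to 60 N. Pads are 32 mm wide; open, the fingers measure 118 mm over their backs; the gripper's body (76 mm by 178 mm) begins 60 mm behind the grasp point.
Start: joints at [1.081, 0.32, 1.565, -0, 1.257, -0.02], TCP at [0.26, 0.513, 0.214] pointing down, gripper open.
Joint ranges: [-3.11, 3.11], [-0.84, 2.01], [0.21, 2.61], [-1.34, 4.49], [0.05, 2.63], [-2.56, 2.56]. Speed limits (rad/s): [2.57, 2.57, 3.14, 3.14, 3.14, 3.14].

## Interface

Orientations are given as a unit quaternion [w, x, y, z].
In Python, from workcell import manip gives the robot as it stands.
- The arm moves only by the tool move_arm, never from a script. Its argument "rows" is a list of rows, each an object of numbers: "x", "y", "z": the shift along the tool's x, y, z each as a share of 3 cm, from -1 to 1; "roll": the turn about the tool's z as a share of 5 degrees, from -1 to 1. A call has 1 to 5 rows; each row shifts and turns the commanded pose from where the row before left it, along the tool's axes as they then stand; what a row does not reach is not made up. A row lasts 1/12 s, in which the tool goes at most 41.7 mm and 7.16 degrees, less where a joint would pass 70% of its speed; a pose out of reach is approached as far as the arm can. A call with a number of a shift or a turn outside -1 to 1 is refused whole. A call with a gripper value outside its range is refused whole. "jaw" is the closure, from 0 (fully open) to 1 (shut), set as the call begins (left out, the last holds). The fingers move at their own pace and stop on an object; "newtons" is the grip in N (left out, the last holds). Time passes only in rows, so rows that do not move let the fingers close. It gives the time, the measured TCP pose, the force, the opening and the grip force at its end, in the units of the state.
- manip.get_obs(): the state, without advancing time (a new reading comes with each control period).
- manip.grab_frame(name): name is "scene" or "top" or "wrist"; returns (picture, depth): 420x560x3 uint8, red, green, blue; 420x560 float32, m along the optical axis (not along the pixel's ray), 0 where there is no reading.
- manip.camera_info(name): a dict with "K" (3x3 intrinsics, pixels), "pose" (4x4, takes a point from camera to world coordinates). Camera axes: x right, y up, looking along -z (the intrinsics and any distortion apply to the point x, -y, -z); pixel columns grow to the right and rows downward; lengths in m; the calibration is good to about 2 mm. The wrist camera is an equidistant fisheye: a pixel r from the principal point sees the ray r / f radians off the axis. A picture is of the moment at which its call begins: read the wrist's pose just before it. camera_info takes no time and is no camera call; for the wrist camera it gives the pose at the moment of the call.
- manip.hand_in(): hands the job in; it is judged then, once.
The state is a dict: "t": time; "joint_positions": joint angles; "qd": joint speeds; "joint_torque": joint torques, N m; "ee_pos": TCP position; "tcp_rot": TCP orientation; "ft_force": force on the tool from outside, world axes, zero at the start; "torque": the same for the moment, N m; "width": opening from 0.0 (shut) to 1.0 (fully open); "gripper_force": force on a finger pad.
Only numpy, scipy, OpenCV 4.12 (cv2) and the standard library are available. Lean on these libraries where they do the work, as an engineer would, in place of code of your own. Each camera call takes 0.05 s, during which the arm holds its last target. There are 200 camera calls.

## Working session

There is one attempt and no reset: what is moved stays moved. The work goes in short steps, Python scripts to look and compute and a tool call to move; the robot and the scene stay as the last step left them, time stands still between calls to the robot, and variables do not carry over. Pictures are saved under pics/ and viewed, at most 12 in all, crops included, and the job is handed in when it is done.

Besides the shell and the picture viewer there is one more tool, called after ">>>" in YAML: its name, and indented under it one key for each argument. move_arm: Moves the arm, as the interface text tells. Its arguments: {"type":"object","properties":{"rows":{"type":"array","items":{"type":"object","properties":{"x":{"type":"number"},"y":{"type":"number"},"z":{"type":"number"},"roll":{"type":"number"}}}},"jaw":{"type":"number"},"newtons":{"type":"number"}},"required":["rows"]}

```bash
mkdir -p pics; cat > h.py <<'E'
import numpy as np, cv2
from workcell import manip
def grab(n):
    ci=manip.camera_info(n); im,d=manip.grab_frame(n); return im,d,np.array(ci['K']),np.array(ci['pose'])
def pts(d,K,T):
    v,u=np.mgrid[:d.shape[0],:d.shape[1]]
    c=np.stack([(u-K[0,2])/K[0,0]*d,-(v-K[1,2])/K[1,1]*d,-d],-1)
    return c@T[:3,:3].T+T[:3,3]
E
python3 - <<'E'
from h import *
for n in ['top','scene']:
    im,d,K,T=grab(n); print(n,K.round(1).tolist(),T.round(3).tolist()); np.savez(f'{n}.npz',im=im,d=d,K=K,T=T)
    cv2.imwrite(f'pics/{n}0.png',im[...,::-1])
o=manip.get_obs(); print(o, manip.grip_depth)
E
```

```text
top [[445.7, 0.0, 276.2], [0.0, 445.7, 213.1], [0.0, 0.0, 1.0]] [[0.015, 0.994, -0.112, 0.398], [-1.0, 0.016, 0.012, -0.022], [0.014, 0.112, 0.994, 1.256], [0.0, 0.0, 0.0, 1.0]]
scene [[442.6, 0.0, 280.0], [0.0, 442.6, 210.8], [0.0, 0.0, 1.0]] [[-0.5, -0.687, 0.527, 1.204], [0.866, -0.398, 0.303, 0.326], [0.002, 0.608, 0.794, 1.089], [0.0, 0.0, 0.0, 1.0]]
{'t': 0.1, 'joint_positions': array([ 1.08099872e+00,  3.20203747e-01,  1.56549113e+00, -1.44822106e-05,
        1.25741437e+00, -2.00015846e-02]), 'qd': array([ 1.46688270e-03, -7.42964416e-05, -3.12887545e-03,  1.59809612e-03,
       -2.30666569e-03,  4.74833467e-04]), 'joint_torque': array([ 5.42939756e-05, -4.13334203e+01, -2.32510078e+01,  7.29187368e-02,
        4.21457109e-02, -3.14794488e-05]), 'ee_pos': array([0.2601075 , 0.5123242 , 0.21324386]), 'tcp_rot': array([-1.84538008e-04,  2.32741558e-01,  9.72538324e-01, -7.35527894e-04]), 'ft_force': array([ 0.76002754, -1.2181553 ,  1.26066268]), 'torque': array([-0.01127391,  0.0315605 , -0.03470233]), 'gripper_force': 0.0, 'width': 0.999392169091931} -0.0188
```

View pics/top0.png

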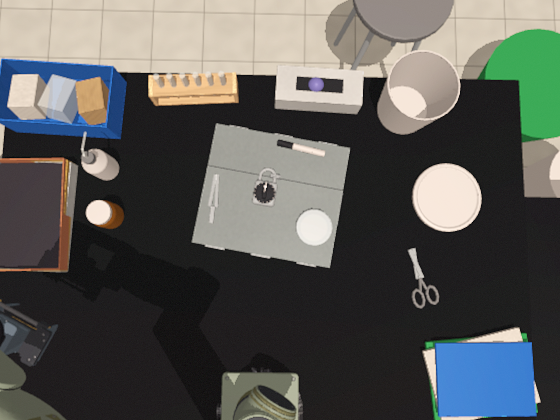

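The top view shows the chest centred near (271,196), turned about 10°. The padlock is at (265,190) with its shackle up to the hasp at (268,175), the forceps at (213,198) and the dish at (314,227).

```bash
python3 - <<'E'
from h import *
z=np.load('top.npz'); P=pts(z['d'],z['K'],z['T'])
for (u,v) in [(265,190),(268,180),(217,164),(342,189),(230,168),(330,187),(314,227),(213,198),(250,220)]: print((u,v),P[v,u].round(4))
# chest top outline
m=((P[...,2]>.095)&(P[...,2]<.115)).astype(np.uint8); m[:100]=0;m[:,:180]=0;m[:,370:]=0
v,u=np.nonzero(m); r=cv2.minAreaRect(P[v,u,:2].astype(np.float32)*1000);print(r)
m=(P[...,2]>.135)&(P[...,2]<.17);m[:165]=0;m[210:]=0;m[:,245:]&=True;m[:,:245]=0;m[:,290:]=0
print(P[m].mean(0),m.sum(),P[m][:,2].max())
a=cv2.resize(z['im'][150:220,220:310],None,fx=8,fy=8,interpolation=cv2.INTER_CUBIC)
s=np.load('scene.npz'); 
Q=pts(s['d'],s['K'],s['T']); c=P[190,265]; D=np.linalg.norm(Q-c,axis=-1); v,u=np.unravel_index(D.argmin(),D.shape);print(u,v)
b=cv2.resize(s['im'][v-40:v+30,u-45:u+45],None,fx=8,fy=8,interpolation=cv2.INTER_CUBIC)
cv2.imwrite('pics/c1.png',np.hstack([cv2.resize(a,(400,311)),cv2.resize(b,(400,311))])[...,::-1])
E
```

```text
(265, 190) [ 0.5797 -0.0071  0.1548]
(268, 180) [ 0.6146 -0.0138  0.1046]
(217, 164) [0.6543 0.1205 0.1077]
(342, 189) [ 0.5934 -0.2074  0.109 ]
(230, 168) [0.6455 0.0868 0.1016]
(330, 187) [ 0.5982 -0.1761  0.1085]
(314, 227) [ 0.4918 -0.1338  0.1195]
(213, 198) [0.5643 0.1284 0.1063]
(250, 220) [0.5086 0.0311 0.1046]
((381.7272644042969, 8.095199584960938), (360.5965576171875, 723.3817749023438), 80.3758544921875)
[ 0.57571898 -0.00643999  0.14218581] 202 0.15939575034538778
289 213
```

View pics/c1.png

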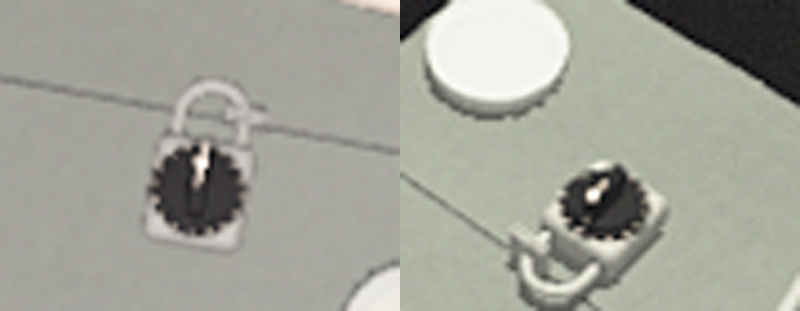

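The dial arrow points at about the long mark (start near 0), and the lock lies at yaw about -9°. I'll move over it for a wrist look.

>>> move_arm:
  rows:
    - {"x":-0.3,"y":-0.2,"z":-0.8,"roll":0}
    - {"x":-0.7,"y":-0.4,"z":-0.6}
    - {"x":-0.9,"y":-0.55}
    - {"x":-0.9,"y":-0.55}
    - {"x":-0.9,"y":-0.55}
  jaw: 0

```text
validation failed for argument at $.ro...
```

>>> move_arm:
  rows:
    - {"x":-0.9,"y":-0.55}
    - {"x":-0.9,"y":-0.55}
    - {"x":-0.9,"y":-0.55}
    - {"x":-0.9,"y":-0.55}
    - {"x":-0.9,"y":-0.55}

```text
validation failed for argument at $.ro...
```

>>> move_arm:
  rows:
    - {"x":-0.9,"y":-0.55}
    - {"x":-0.9,"y":-0.55}
    - {"x":-0.9,"y":-0.55}
    - {"x":-0.9,"y":-0.55}
    - {"x":-0.9,"y":-0.55}

```text
validation failed for argument at $.ro...
```

>>> move_arm:
  rows:
    - {"x":-0.9,"y":-0.55,"roll":-0.9}
    - {"x":-0.6,"y":-0.4,"roll":-0.9}
    - {"x":-0.3,"y":-0.3,"roll":-0.9}
    - {"roll":-0.9}
    - {"x":0}

```text
validation failed for argument at $.ro...
```

```bash
python3 - <<'E'
from h import *
im,d,K,T=grab('wrist'); np.savez('w.npz',im=im,d=d,K=K,T=T); cv2.imwrite('pics/w0.png',im[...,::-1])
o=manip.get_obs(); print(o['t'],o['ee_pos'],o['tcp_rot'],o['joint_positions']); print(K,T.round(3))
E
```

```text
0.15 [0.2601167  0.51237267 0.21330785] [-1.62503784e-04  2.32723879e-01  9.72542608e-01 -6.66916962e-04] [ 1.08102896e+00  3.20162676e-01  1.56538708e+00 -2.29205877e-05
  1.25741558e+00 -2.00051097e-02]
[[325.1922621    0.         280.8419223 ]
 [  0.         325.1922621  206.45374261]
 [  0.           0.           1.        ]] [[ 0.452 -0.858 -0.246  0.191]
 [ 0.892  0.434  0.125  0.549]
 [-0.    -0.276  0.961  0.384]
 [ 0.     0.     0.     1.   ]]
```

View pics/w0.png

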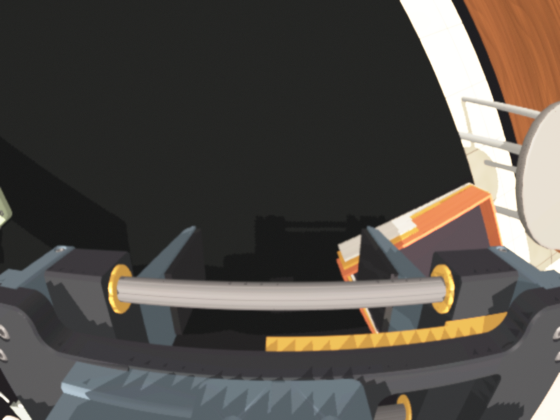

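The wrist camera looks towards tool +x with the TCP hidden below the frame, so I must stand beyond the lock to see it. I'll resend the moves with all keys in each row.

>>> move_arm:
  rows:
    - {"x":-0.3,"y":-0.2,"z":-0.8,"roll":0.0}
    - {"x":-0.7,"y":-0.4,"z":-0.8,"roll":0.0}
    - {"x":-1.0,"y":-0.5,"z":0.0,"roll":0.0}
    - {"x":-1.0,"y":-0.5,"z":0.0,"roll":0.0}
    - {"x":-1.0,"y":-0.5,"z":0.0,"roll":0.0}
  jaw: 0.0
  newtons: 20

```text
t: 0.57
ee_pos: [0.3393, 0.4012, 0.2622]
tcp_rot: [0.0, 0.232, 0.973, 0.0]
ft_force: [0.7, -0.3, -0.5]
width: 0.994
gripper_force: 0.0
```

>>> move_arm:
  rows:
    - {"x":-1.0,"y":-0.46,"z":0.0,"roll":0.0}
    - {"x":-1.0,"y":-0.46,"z":0.0,"roll":0.0}
    - {"x":-1.0,"y":-0.46,"z":0.0,"roll":0.0}
    - {"x":-1.0,"y":-0.46,"z":0.0,"roll":0.0}
    - {"x":-1.0,"y":-0.46,"z":0.0,"roll":0.0}

```text
t: 0.98
ee_pos: [0.4419, 0.2713, 0.2618]
tcp_rot: [-0.0, 0.233, 0.973, -0.0]
ft_force: [0.4, 0.4, -0.3]
width: 0.998
gripper_force: 0.0
```

>>> move_arm:
  rows:
    - {"x":-1.0,"y":-0.46,"z":0.0,"roll":0.0}
    - {"x":-1.0,"y":-0.46,"z":0.0,"roll":0.0}
    - {"x":-1.0,"y":-0.46,"z":0.0,"roll":0.0}
    - {"x":-1.0,"y":-0.46,"z":0.0,"roll":0.0}
    - {"x":-1.0,"y":-0.46,"z":0.0,"roll":0.0}

```text
t: 1.4
ee_pos: [0.5444, 0.1418, 0.2617]
tcp_rot: [-0.0, 0.233, 0.973, -0.0]
ft_force: [0.0, 0.1, -0.3]
width: 1.0
gripper_force: 0.0
```

>>> move_arm:
  rows:
    - {"x":-1.0,"y":-0.46,"z":0.0,"roll":0.0}
    - {"x":-1.0,"y":-0.46,"z":0.0,"roll":0.0}
    - {"x":-1.0,"y":-0.46,"z":0.0,"roll":0.0}
    - {"x":-1.0,"y":-0.46,"z":0.0,"roll":0.0}
    - {"x":-1.0,"y":-0.46,"z":0.0,"roll":0.0}

```text
t: 1.82
ee_pos: [0.6469, 0.0125, 0.2615]
tcp_rot: [-0.0, 0.233, 0.973, 0.0]
ft_force: [0.1, 0.2, -0.1]
width: 1.001
gripper_force: 0.0
```

>>> move_arm:
  rows:
    - {"x":-0.8,"y":-0.3,"z":0.0,"roll":-0.9}
    - {"x":-0.5,"y":-0.3,"z":0.0,"roll":-0.9}
    - {"x":0.0,"y":0.0,"z":0.0,"roll":-0.9}
    - {"x":0.0,"y":0.0,"z":0.0,"roll":-0.9}
    - {"x":0.0,"y":0.0,"z":0.0,"roll":0.0}

```text
t: 2.23
ee_pos: [0.6741, -0.0195, 0.2611]
tcp_rot: [-0.001, 0.077, 0.997, 0.0]
ft_force: [0.5, 0.3, 0.2]
width: 0.997
gripper_force: 0.0
```

```bash
python3 - <<'E'
from h import *
im,d,K,T=grab('wrist'); np.savez('w.npz',im=im,d=d,K=K,T=T); cv2.imwrite('pics/w1.png',im[...,::-1])
o=manip.get_obs(); print(o['t'],o['ee_pos'],o['tcp_rot'],o['joint_positions'])
E
```

```text
2.2833 [ 0.67400631 -0.01919591  0.26134928] [-5.05669427e-04  7.87051807e-02  9.96897806e-01  6.17019169e-05] [-4.56067897e-02  4.60968359e-01  1.22588600e+00  1.57929935e-04
  1.45574499e+00 -1.45884798e+00]
```

View pics/w1.png

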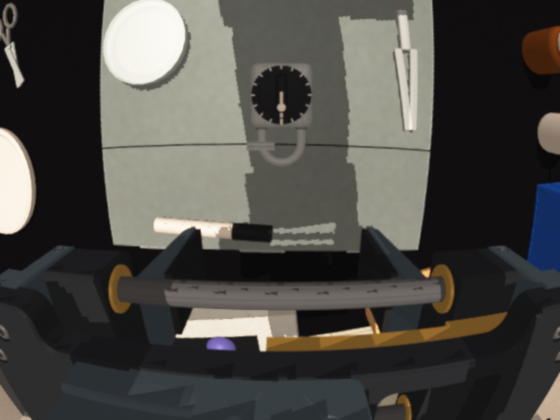

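The wrist view shows the lock's dial at (281,95), the arrow pointing down to the hasp at about (281,120), the hasp at (262,146), and the shackle bow at (283,160). I'll rectify it into a metric view at the wing top's height.

```bash
cat >> h.py <<'E'
def proj(P,K,T):
    c=(P-T[:3,3])@T[:3,:3]; x,y,z=c[...,0],-c[...,1],-c[...,2]
    r=np.hypot(x,y); th=np.arctan2(r,z); s=np.where(r>0,K[0,0]*th/np.maximum(r,1e-9),0)
    return np.stack([x*s+K[0,2],y*s+K[1,2]],-1)
def ortho(im,K,T,c,z,half=.06,n=400):   # up = +x world, right = -y world
    g=np.linspace(half,-half,n); X,Y=np.meshgrid(c[0]+g,c[1]+g,indexing='ij')
    p=proj(np.stack([X,Y,np.full_like(X,z)],-1),K,T).astype(np.float32)
    return cv2.remap(im,p[...,0],p[...,1],cv2.INTER_CUBIC)
E
python3 - <<'E'
from h import *
w=np.load('w.npz'); a=[ortho(w['im'],w['K'],w['T'],(.585,-.01),z) for z in (.154,.131)]
for i in a:
    for k in range(0,400,50): cv2.line(i,(k,0),(k,399),(255,255,0),1) if 0 else cv2.circle(i,(k,200),1,(255,0,0),-1)
o=np.hstack(a); o=np.clip(o.astype(float)*1.8,0,255).astype(np.uint8)
cv2.imwrite('pics/o1.png',o[...,::-1])
E
```

```text
(no output)
```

View pics/o1.png

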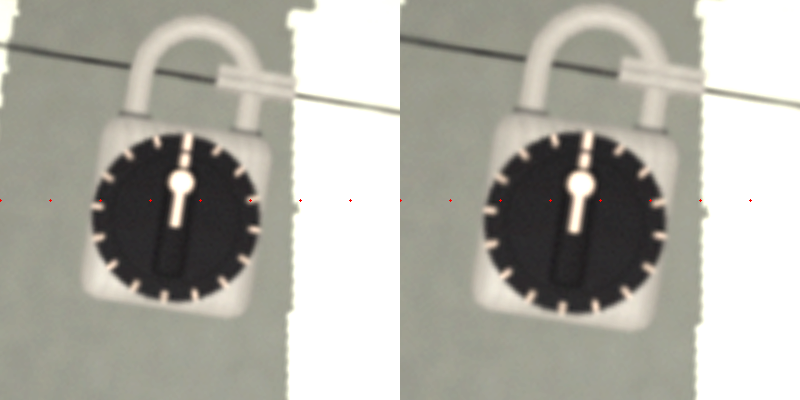

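The dial is at 0 (arrow on the long mark), centred at (0.5787, -0.0027) with yaw about -8.6°. I'll go over it and down, then check.

>>> move_arm:
  rows:
    - {"x":0.8,"y":0.04,"z":0.3,"roll":0.0}
    - {"x":0.8,"y":0.0,"z":0.5,"roll":0.0}
    - {"x":0.8,"y":0.0,"z":0.5,"roll":0.0}
    - {"x":0.8,"y":0.0,"z":0.5,"roll":0.0}
    - {"x":0.02,"y":0.0,"z":0.7,"roll":0.0}
  jaw: 0.5
  newtons: 10

```text
t: 2.7
ee_pos: [0.5751, -0.0019, 0.1878]
tcp_rot: [-0.0, 0.078, 0.997, 0.0]
ft_force: [-0.4, 1.1, -0.8]
width: 0.667
gripper_force: 0.0
```

>>> move_arm:
  rows:
    - {"x":0.0,"y":0.0,"z":0.5,"roll":0.0}
    - {"x":0.0,"y":0.0,"z":0.3,"roll":0.0}
    - {"x":0.0,"y":0.0,"z":0.0,"roll":0.0}

```text
t: 2.95
ee_pos: [0.5775, -0.0025, 0.1611]
tcp_rot: [-0.002, 0.078, 0.997, -0.0]
ft_force: [-1.2, -0.2, -0.3]
width: 0.504
gripper_force: 0.0
```

>>> move_arm:
  rows:
    - {"x":-0.03,"y":0.0,"z":0.35,"roll":0.0}
    - {"x":0.0,"y":0.0,"z":0.35,"roll":0.0}
    - {"x":0.0,"y":0.0,"z":0.0,"roll":0.0}
    - {"x":0.0,"y":0.0,"z":0.0,"roll":0.0}

```text
t: 3.28
ee_pos: [0.5796, -0.003, 0.1413]
tcp_rot: [-0.001, 0.078, 0.997, 0.0]
ft_force: [0.1, -0.1, 0.4]
width: 0.503
gripper_force: 0.0
```

>>> move_arm:
  rows:
    - {"x":0.0,"y":0.0,"z":0.0,"roll":0.0}
    - {"x":0.0,"y":0.0,"z":0.0,"roll":0.0}
    - {"x":0.0,"y":0.0,"z":0.0,"roll":0.0}
    - {"x":0.0,"y":0.0,"z":0.0,"roll":0.0}
    - {"x":0.0,"y":0.0,"z":0.0,"roll":0.0}
  jaw: 1.0
  newtons: 10

```text
t: 3.7
ee_pos: [0.5799, -0.003, 0.1423]
tcp_rot: [0.0, 0.078, 0.997, 0.0]
ft_force: [0.0, -0.6, 0.3]
width: 0.165
gripper_force: 0.0
```

>>> move_arm:
  rows:
    - {"x":0.0,"y":0.0,"z":0.0,"roll":0.0}
    - {"x":0.0,"y":0.0,"z":0.0,"roll":0.0}
    - {"x":0.0,"y":0.0,"z":0.0,"roll":0.0}
    - {"x":0.0,"y":0.0,"z":0.0,"roll":0.0}
    - {"x":0.0,"y":0.0,"z":0.0,"roll":0.0}

```text
t: 4.12
ee_pos: [0.5797, -0.0036, 0.1422]
tcp_rot: [0.0, 0.078, 0.997, -0.001]
ft_force: [-0.9, -3.7, 2.7]
width: 0.108
gripper_force: 10.0
```

>>> move_arm:
  rows:
    - {"x":0.0,"y":0.0,"z":0.0,"roll":0.7}
    - {"x":0.0,"y":0.0,"z":0.0,"roll":0.7}
    - {"x":0.0,"y":0.0,"z":0.0,"roll":0.7}
    - {"x":0.0,"y":0.0,"z":0.0,"roll":0.7}
    - {"x":0.0,"y":0.0,"z":0.0,"roll":0.7}

```text
t: 4.53
ee_pos: [0.5796, -0.0033, 0.1422]
tcp_rot: [-0.0, 0.23, 0.973, -0.0]
ft_force: [-1.3, -3.4, 3.3]
width: 0.111
gripper_force: 10.0
```

>>> move_arm:
  rows:
    - {"x":0.0,"y":0.0,"z":0.0,"roll":0.7}
    - {"x":0.0,"y":0.0,"z":0.0,"roll":0.7}
    - {"x":0.0,"y":0.0,"z":0.0,"roll":0.7}
    - {"x":0.0,"y":0.0,"z":0.0,"roll":0.7}
    - {"x":0.0,"y":0.0,"z":0.0,"roll":0.7}

```text
t: 4.95
ee_pos: [0.5794, -0.0029, 0.1422]
tcp_rot: [-0.0, 0.375, 0.927, 0.0]
ft_force: [-1.6, -1.8, 2.2]
width: 0.11
gripper_force: 10.0
```

>>> move_arm:
  rows:
    - {"x":0.0,"y":0.0,"z":0.0,"roll":0.7}
    - {"x":0.0,"y":0.0,"z":0.0,"roll":0.7}
    - {"x":0.0,"y":0.0,"z":0.0,"roll":0.6}
    - {"x":0.0,"y":0.0,"z":0.0,"roll":0.0}
    - {"x":0.0,"y":0.0,"z":0.0,"roll":0.0}

```text
t: 5.37
ee_pos: [0.5792, -0.0031, 0.1422]
tcp_rot: [-0.0, 0.453, 0.892, -0.0]
ft_force: [-4.5, -3.8, 3.8]
width: 0.105
gripper_force: 10.0
```

```bash
python3 - <<'E'
from h import *
o=manip.get_obs(); q=o['tcp_rot']; print(o['t'],o['ee_pos'],o['torque'],o['ft_force'],'toolx deg',2*np.degrees(np.arctan2(q[2],q[1])))
im,d,K,T=grab('wrist'); np.savez('w2.npz',im=im,K=K,T=T,d=d); a=ortho(im,K,T,(.585,-.01),.136)
s,_,K,T=grab('top'); b=cv2.resize(s[150:220,230:300],(400,400),interpolation=cv2.INTER_CUBIC)
cv2.imwrite('pics/o2.png',np.clip(np.hstack([a,b])*1.5,0,255).astype(np.uint8)[...,::-1])
E
```

```text
5.3667 [ 0.57915827 -0.00311865  0.14217138] [-0.69198487  0.6277338  -0.02519043] [-4.53054415 -3.76744316  3.83901518] toolx deg 126.15937298874972
```

View pics/o2.png

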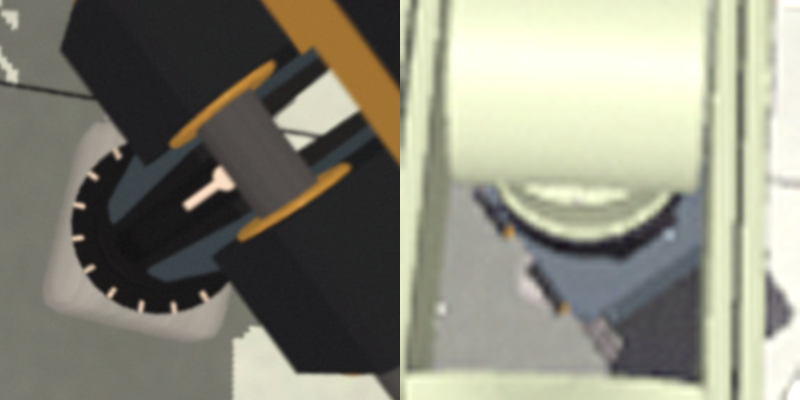

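While held, the dial marks (118,153)…(204,296) put the lock at yaw -13.9°, because it turned 5° in its play. The arrow is at -53.8°, so the dial angle is about 40°. I'll turn about 4° more, release to click in, and measure.

>>> move_arm:
  rows:
    - {"x":0.0,"y":0.0,"z":0.0,"roll":0.4}
    - {"x":0.0,"y":0.0,"z":0.0,"roll":0.4}
    - {"x":0.0,"y":0.0,"z":0.0,"roll":0.0}

```text
t: 5.72
ee_pos: [0.579, -0.0032, 0.1421]
tcp_rot: [-0.001, 0.484, 0.875, -0.001]
ft_force: [-4.3, -4.2, 5.6]
width: 0.11
gripper_force: 10.0
```

>>> move_arm:
  rows:
    - {"x":0.0,"y":0.0,"z":0.0,"roll":0.0}
    - {"x":0.0,"y":0.0,"z":0.0,"roll":0.0}
    - {"x":0.0,"y":0.0,"z":0.0,"roll":0.0}
  jaw: 0.7

```text
t: 5.97
ee_pos: [0.5801, -0.0023, 0.1416]
tcp_rot: [-0.0, 0.484, 0.875, 0.001]
ft_force: [-0.1, -0.4, -0.5]
width: 0.288
gripper_force: 0.0
```

```bash
python3 - <<'E'
from h import *
o=manip.get_obs(); q=o['tcp_rot']; print(o['t'],o['ee_pos'],o['width'],'toolx deg',2*np.degrees(np.arctan2(q[2],q[1])))
im,d,K,T=grab('wrist'); a=ortho(im,K,T,(.577,-.0),.136,half=.03,n=600)
cv2.imwrite('pics/o3.png',np.clip(a*1.5,0,255).astype(np.uint8)[...,::-1])
E
```

```text
5.9667 [ 0.58013099 -0.00226765  0.14158355] 0.28790079246639916 toolx deg 122.10331607845883
```

View pics/o3.png

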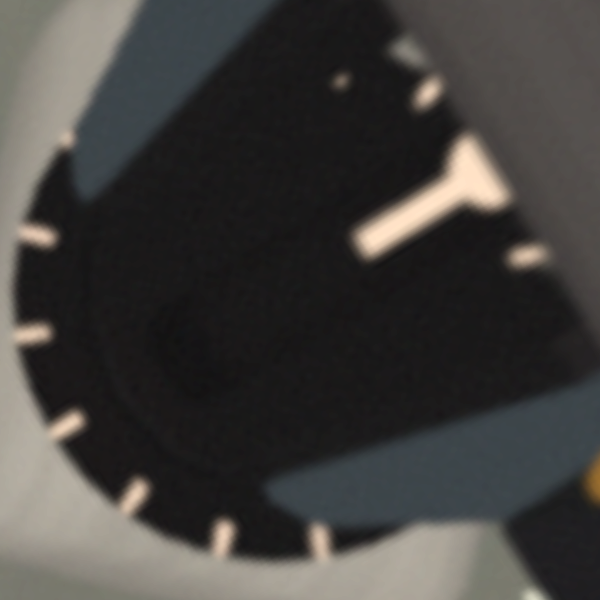

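The marks (222,540), (428,92) and (527,257) and the arrow at 57.5° right give the dial +45° from the long mark (about 12.7°). The first number is in. Now I'll regrip and turn about 70° anticlockwise.

>>> move_arm:
  rows:
    - {"x":0.05,"y":0.0,"z":0.0,"roll":0.0}
    - {"x":0.0,"y":0.0,"z":0.0,"roll":0.0}
    - {"x":0.0,"y":0.0,"z":0.0,"roll":0.0}
    - {"x":0.0,"y":0.0,"z":0.0,"roll":0.0}
    - {"x":0.0,"y":0.0,"z":0.0,"roll":0.0}
  jaw: 1.0
  newtons: 10

```text
t: 6.43
ee_pos: [0.5786, -0.0017, 0.1418]
tcp_rot: [-0.0, 0.484, 0.875, -0.0]
ft_force: [-0.3, -0.8, -0.6]
width: 0.112
gripper_force: 10.0
```

>>> move_arm:
  rows:
    - {"x":0.0,"y":0.0,"z":0.0,"roll":-0.8}
    - {"x":0.0,"y":0.0,"z":0.0,"roll":-0.8}
    - {"x":0.0,"y":0.0,"z":0.0,"roll":-0.8}
    - {"x":0.0,"y":0.0,"z":0.0,"roll":-0.8}
    - {"x":0.0,"y":0.0,"z":0.0,"roll":-0.8}

```text
t: 6.85
ee_pos: [0.579, -0.0015, 0.1418]
tcp_rot: [-0.0, 0.323, 0.946, 0.0]
ft_force: [-0.6, 0.0, -0.9]
width: 0.107
gripper_force: 10.0
```

>>> move_arm:
  rows:
    - {"x":0.0,"y":0.0,"z":0.0,"roll":-0.8}
    - {"x":0.0,"y":0.0,"z":0.0,"roll":-0.8}
    - {"x":0.0,"y":0.0,"z":0.0,"roll":-0.8}
    - {"x":0.0,"y":0.0,"z":0.0,"roll":-0.8}
    - {"x":0.0,"y":0.0,"z":0.0,"roll":-0.8}

```text
t: 7.27
ee_pos: [0.5791, -0.0013, 0.1418]
tcp_rot: [0.0, 0.154, 0.988, 0.0]
ft_force: [-0.1, 0.3, -0.8]
width: 0.109
gripper_force: 10.0
```

>>> move_arm:
  rows:
    - {"x":0.0,"y":0.0,"z":0.0,"roll":-0.8}
    - {"x":0.0,"y":0.0,"z":0.0,"roll":-0.8}
    - {"x":0.0,"y":0.0,"z":0.0,"roll":-0.8}
    - {"x":0.0,"y":0.0,"z":0.0,"roll":-0.8}
    - {"x":0.0,"y":0.0,"z":0.0,"roll":-0.8}

```text
t: 7.68
ee_pos: [0.5791, -0.0011, 0.1418]
tcp_rot: [0.0, -0.02, 1.0, 0.001]
ft_force: [-0.2, 2.3, -0.9]
width: 0.105
gripper_force: 10.0
```

>>> move_arm:
  rows:
    - {"x":0.0,"y":0.0,"z":0.0,"roll":-0.8}
    - {"x":0.0,"y":0.0,"z":0.0,"roll":-0.8}
    - {"x":0.0,"y":0.0,"z":0.0,"roll":-0.4}
    - {"x":0.0,"y":0.0,"z":0.0,"roll":0.0}
    - {"x":0.0,"y":0.0,"z":0.0,"roll":0.0}

```text
t: 8.1
ee_pos: [0.579, -0.0012, 0.1418]
tcp_rot: [0.0, -0.105, 0.995, 0.001]
ft_force: [0.8, 1.9, -1.8]
width: 0.109
gripper_force: 10.0
```

```bash
python3 - <<'E'
from h import *
o=manip.get_obs(); q=o['tcp_rot']; print(o['t'],o['ee_pos'],o['width'],o['ft_force'],'toolx deg',2*np.degrees(np.arctan2(q[2],q[1])))
im,d,K,T=grab('wrist'); a=ortho(im,K,T,(.577,-.005),.136,half=.03,n=600)
cv2.imwrite('pics/o4.png',np.clip(a*1.5,0,255).astype(np.uint8)[...,::-1])
E
```

```text
8.1 [ 0.57904542 -0.00119332  0.14182148] 0.10865991486985842 [ 0.82542183  1.88564804 -1.8274552 ] toolx deg 192.0120724991008
```

View pics/o4.png

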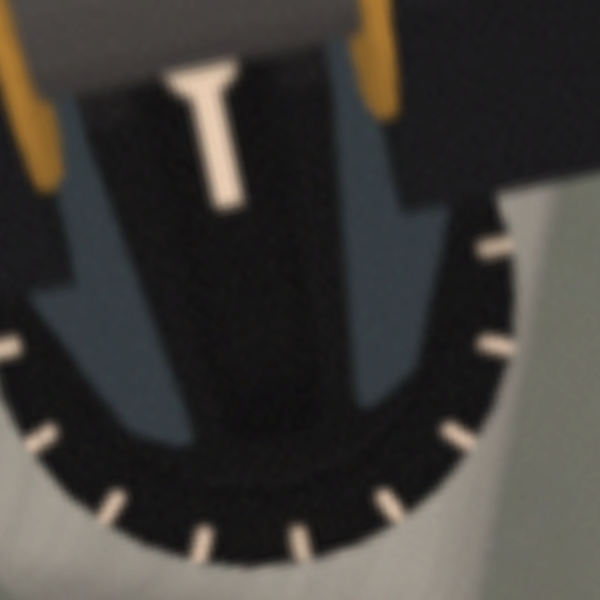

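The marks give the lock at yaw -11.2° and the arrow at +12.0°, so the dial is at about -23° against a target of -22.5°. The second number is in. I'll release, align to the case and go down around it.

>>> move_arm:
  rows:
    - {"x":0.0,"y":0.0,"z":0.0,"roll":0.0}
    - {"x":0.0,"y":0.0,"z":0.0,"roll":0.0}
    - {"x":0.0,"y":0.0,"z":0.0,"roll":0.0}
    - {"x":0.0,"y":0.0,"z":0.0,"roll":0.0}
    - {"x":0.0,"y":0.0,"z":0.0,"roll":0.0}
  jaw: 0.0

```text
t: 8.57
ee_pos: [0.579, -0.0019, 0.1421]
tcp_rot: [0.0, -0.105, 0.994, -0.0]
ft_force: [0.5, 0.0, 0.2]
width: 0.442
gripper_force: 0.0
```

>>> move_arm:
  rows:
    - {"x":0.0,"y":0.0,"z":0.0,"roll":0.0}
    - {"x":0.0,"y":0.0,"z":0.0,"roll":0.0}
    - {"x":0.06,"y":0.0,"z":0.0,"roll":0.0}
    - {"x":0.0,"y":0.0,"z":0.0,"roll":0.8}
    - {"x":0.0,"y":0.0,"z":0.0,"roll":0.8}

```text
t: 8.98
ee_pos: [0.577, -0.0021, 0.142]
tcp_rot: [-0.0, -0.034, 0.999, 0.0]
ft_force: [-0.4, -0.7, -0.3]
width: 0.808
gripper_force: 0.0
```

>>> move_arm:
  rows:
    - {"x":0.0,"y":0.0,"z":0.0,"roll":0.8}
    - {"x":0.0,"y":0.0,"z":0.0,"roll":0.8}
    - {"x":0.0,"y":0.0,"z":0.0,"roll":0.8}
    - {"x":0.0,"y":0.0,"z":0.0,"roll":0.6}
    - {"x":0.0,"y":0.0,"z":0.0,"roll":0.0}

```text
t: 9.4
ee_pos: [0.5771, -0.0021, 0.142]
tcp_rot: [-0.0, 0.096, 0.995, 0.0]
ft_force: [0.8, 0.4, 0.9]
width: 1.002
gripper_force: 0.0
```

```bash
python3 - <<'E'
from h import *
o=manip.get_obs(); q=o['tcp_rot']; print(o['t'],o['ee_pos'],o['width'],o['ft_force'],'toolx deg',2*np.degrees(np.arctan2(q[2],q[1])))
im,d,K,T=grab('wrist'); a=ortho(im,K,T,(.577,-.0),.136,half=.03,n=600)
cv2.imwrite('pics/o5.png',np.clip(a*1.5,0,255).astype(np.uint8)[...,::-1])
E
```

```text
9.4 [ 0.57705235 -0.00210276  0.14195252] 1.002121468134895 [0.77614007 0.36706986 0.9306434 ] toolx deg 169.03383196185814
```

View pics/o5.png

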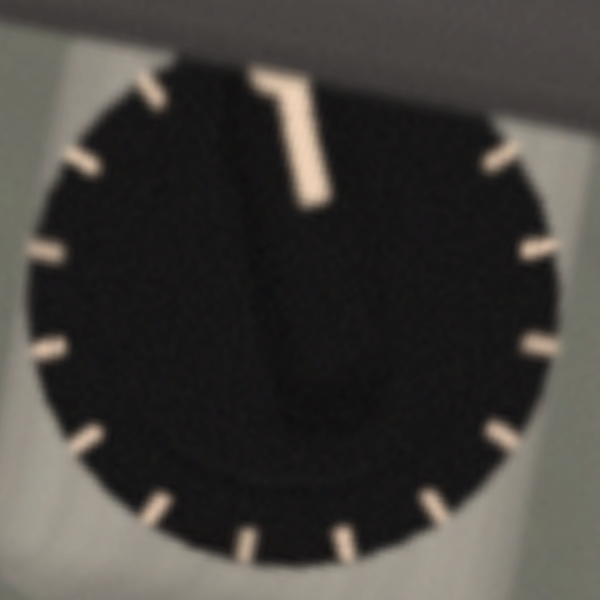

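The released dial reads 22.8° anticlockwise: the arrow is 11.8° left and the long mark is 11° right, with centre (294,297). I'll go down around the case and grip.

>>> move_arm:
  rows:
    - {"x":0.0,"y":0.08,"z":0.35,"roll":0.0}
    - {"x":0.0,"y":0.0,"z":0.35,"roll":0.0}
    - {"x":0.0,"y":0.0,"z":0.3,"roll":0.0}
    - {"x":0.0,"y":0.0,"z":0.08,"roll":0.0}
    - {"x":0.0,"y":0.0,"z":0.0,"roll":0.0}

```text
t: 9.87
ee_pos: [0.5766, 0.0003, 0.1079]
tcp_rot: [-0.002, 0.095, 0.995, -0.0]
ft_force: [0.3, 0.6, -0.3]
width: 1.0
gripper_force: 0.0
```

>>> move_arm:
  rows:
    - {"x":0.0,"y":0.0,"z":0.0,"roll":0.0}
    - {"x":0.0,"y":0.0,"z":0.0,"roll":0.0}
    - {"x":0.0,"y":0.0,"z":0.0,"roll":0.0}
    - {"x":0.0,"y":0.0,"z":0.0,"roll":0.0}
    - {"x":0.0,"y":0.0,"z":0.0,"roll":0.0}
  jaw: 1.0
  newtons: 40

```text
t: 10.28
ee_pos: [0.5778, 0.0002, 0.1099]
tcp_rot: [0.0, 0.095, 0.995, -0.0]
ft_force: [-1.3, -3.6, 1.0]
width: 0.665
gripper_force: 2.3
```

>>> move_arm:
  rows:
    - {"x":0.0,"y":0.0,"z":0.0,"roll":0.0}
    - {"x":0.0,"y":0.0,"z":0.0,"roll":0.0}
    - {"x":0.0,"y":0.0,"z":0.0,"roll":0.0}

```text
t: 10.53
ee_pos: [0.5775, -0.0004, 0.1098]
tcp_rot: [0.0, 0.095, 0.995, -0.001]
ft_force: [-1.2, -3.0, 2.1]
width: 0.637
gripper_force: 39.9
```

>>> move_arm:
  rows:
    - {"x":0.15,"y":0.0,"z":0.0,"roll":0.0}
    - {"x":0.15,"y":0.0,"z":0.0,"roll":0.0}
    - {"x":0.0,"y":0.0,"z":0.0,"roll":0.0}

```text
t: 10.78
ee_pos: [0.5705, 0.001, 0.1099]
tcp_rot: [0.003, 0.095, 0.995, -0.001]
ft_force: [3.5, -4.9, -2.3]
width: 0.638
gripper_force: 39.9
```

>>> move_arm:
  rows:
    - {"x":0.15,"y":0.0,"z":0.0,"roll":0.0}
    - {"x":0.15,"y":0.0,"z":0.0,"roll":0.0}
    - {"x":0.0,"y":0.0,"z":0.0,"roll":0.0}

```text
t: 11.03
ee_pos: [0.5609, 0.0029, 0.1099]
tcp_rot: [0.002, 0.095, 0.995, -0.0]
ft_force: [2.4, -5.1, -1.0]
width: 0.633
gripper_force: 39.9
```

>>> move_arm:
  rows:
    - {"x":0.1,"y":0.0,"z":0.0,"roll":0.0}
    - {"x":0.1,"y":0.0,"z":0.0,"roll":0.0}
    - {"x":0.0,"y":0.0,"z":0.0,"roll":0.0}

```text
t: 11.28
ee_pos: [0.555, 0.0042, 0.1099]
tcp_rot: [0.001, 0.095, 0.995, -0.0]
ft_force: [1.7, -5.2, 0.6]
width: 0.636
gripper_force: 40.0
```

>>> move_arm:
  rows:
    - {"x":0.08,"y":0.0,"z":0.0,"roll":0.0}
    - {"x":0.0,"y":0.0,"z":0.0,"roll":0.0}

```text
t: 11.45
ee_pos: [0.5541, 0.0042, 0.11]
tcp_rot: [0.003, 0.095, 0.995, -0.001]
ft_force: [5.0, -6.2, -1.3]
width: 0.634
gripper_force: 40.0
```

>>> move_arm:
  rows:
    - {"x":0.08,"y":0.0,"z":0.0,"roll":0.0}
    - {"x":0.0,"y":0.0,"z":0.0,"roll":0.0}

```text
t: 11.62
ee_pos: [0.5532, 0.0041, 0.1101]
tcp_rot: [0.005, 0.095, 0.995, -0.001]
ft_force: [7.1, -7.3, -3.7]
width: 0.635
gripper_force: 40.0
```

>>> move_arm:
  rows:
    - {"x":0.08,"y":-0.05,"z":0.0,"roll":0.0}
    - {"x":0.08,"y":-0.05,"z":0.0,"roll":0.0}
    - {"x":0.0,"y":0.0,"z":0.0,"roll":0.0}

```text
t: 11.87
ee_pos: [0.5491, 0.0021, 0.1103]
tcp_rot: [0.006, 0.095, 0.995, -0.001]
ft_force: [8.3, -7.7, -2.9]
width: 0.633
gripper_force: 40.0
```

```bash
python3 - <<'E'
from h import *
o=manip.get_obs(); print(o['t'],o['ee_pos'],o['ft_force'])
s,d,K,T=grab('scene'); cv2.imwrite('pics/s1.png',cv2.resize(s[170:260,225:345],(800,600),interpolation=cv2.INTER_CUBIC)[...,::-1])
E
```

```text
11.8667 [0.54908727 0.00212637 0.11033979] [ 8.26909521 -7.74994264 -2.85737901]
```

View pics/s1.png

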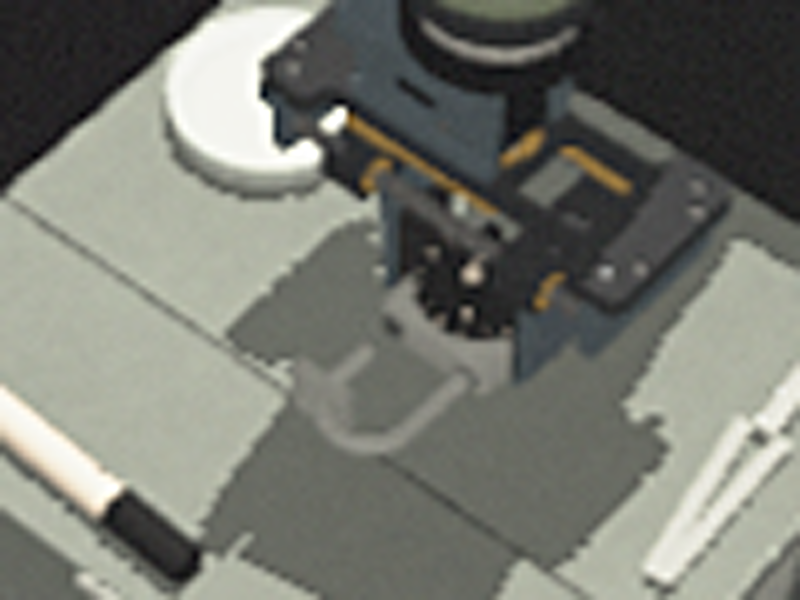

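The picture shows the toe end at (370,352), clear of its case hole at (390,322), with the bow against the lugs. So the shackle is sliding open, and I'll pull until it stops firmly.

>>> move_arm:
  rows:
    - {"x":0.08,"y":0.0,"z":0.0,"roll":0.0}
    - {"x":0.0,"y":0.0,"z":0.0,"roll":0.0}

```text
t: 12.08
ee_pos: [0.5485, 0.002, 0.1106]
tcp_rot: [0.008, 0.095, 0.995, -0.001]
ft_force: [13.7, -9.5, -7.6]
width: 0.63
gripper_force: 40.0
```

>>> move_arm:
  rows:
    - {"x":0.08,"y":0.0,"z":0.0,"roll":0.0}
    - {"x":0.0,"y":0.0,"z":0.0,"roll":0.0}

```text
t: 12.25
ee_pos: [0.5483, 0.0019, 0.1109]
tcp_rot: [0.01, 0.095, 0.995, -0.001]
ft_force: [18.6, -11.8, -9.3]
width: 0.637
gripper_force: 40.0
```

The shackle is fully open: the position has stalled and the force is rising. Now I'll move forward so the toe leaves the lugs.

>>> move_arm:
  rows:
    - {"x":-0.12,"y":0.0,"z":0.0,"roll":0.0}
    - {"x":-0.12,"y":0.0,"z":0.0,"roll":-0.15}
    - {"x":-0.12,"y":0.0,"z":0.0,"roll":-0.1}
    - {"x":0.0,"y":0.0,"z":0.0,"roll":0.0}

```text
t: 12.58
ee_pos: [0.5499, 0.0011, 0.11]
tcp_rot: [-0.0, 0.084, 0.996, -0.001]
ft_force: [-1.0, -7.0, 3.6]
width: 0.634
gripper_force: 40.0
```

>>> move_arm:
  rows:
    - {"x":-0.15,"y":0.0,"z":0.0,"roll":0.0}
    - {"x":-0.15,"y":0.0,"z":0.0,"roll":0.0}
    - {"x":0.0,"y":0.0,"z":0.0,"roll":0.0}

```text
t: 12.83
ee_pos: [0.5569, 0.0015, 0.11]
tcp_rot: [-0.002, 0.085, 0.996, 0.0]
ft_force: [-6.7, -0.6, 7.9]
width: 0.634
gripper_force: 40.0
```

>>> move_arm:
  rows:
    - {"x":0.0,"y":0.0,"z":-0.04,"roll":0.0}
    - {"x":0.0,"y":0.0,"z":0.0,"roll":0.0}

```text
t: 13.0
ee_pos: [0.5582, 0.0017, 0.1101]
tcp_rot: [-0.001, 0.084, 0.996, 0.001]
ft_force: [-1.6, 1.0, -2.9]
width: 0.633
gripper_force: 39.9
```

```bash
python3 - <<'E'
from h import *
o=manip.get_obs(); q=o['tcp_rot'];print(o['t'],o['ee_pos'],o['ft_force'],o['torque'],2*np.degrees(np.arctan2(q[2],q[1])))
s,d,K,T=grab('scene'); np.savez('s2.npz',im=s,d=d,K=K,T=T)
cv2.imwrite('pics/s2.png',cv2.resize(s[200:245,255:315],(800,600),interpolation=cv2.INTER_CUBIC)[...,::-1])
E
```

```text
13.0 [0.55821413 0.0016976  0.11007304] [-1.5856839   0.99243357 -2.88754375] [ 0.06344034  0.1819325  -0.10191498] 170.32536629258584
```

View pics/s2.png

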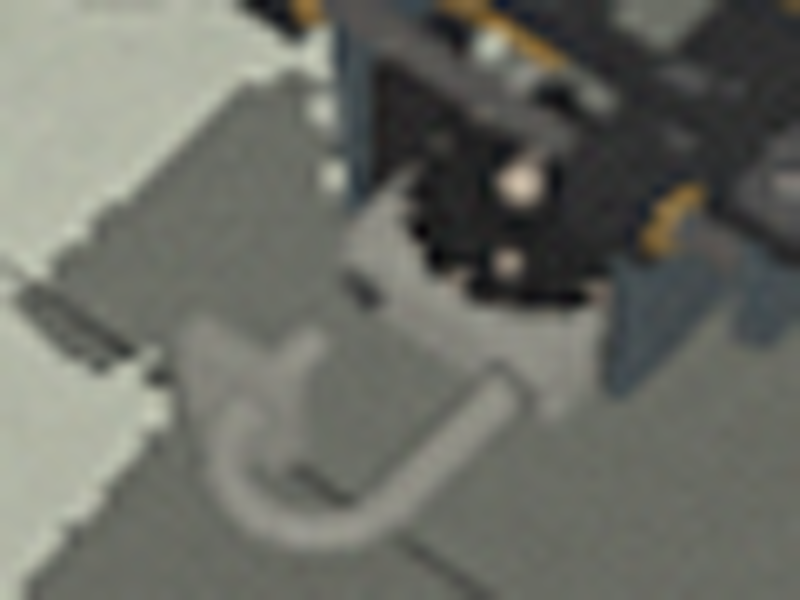

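The toe is at (310,345), well clear of the case hole at (362,290), and the bow has backed off the lugs at (240,370). The shackle is staying out, so I'll continue forward.

>>> move_arm:
  rows:
    - {"x":-0.12,"y":0.0,"z":0.0,"roll":0.0}
    - {"x":-0.12,"y":0.0,"z":0.0,"roll":0.0}
    - {"x":0.0,"y":0.0,"z":0.0,"roll":0.0}

```text
t: 13.3
ee_pos: [0.5671, -0.0001, 0.1103]
tcp_rot: [0.0, 0.084, 0.996, 0.0]
ft_force: [0.1, -0.5, -4.7]
width: 0.633
gripper_force: 39.9
```

>>> move_arm:
  rows:
    - {"x":-0.12,"y":0.0,"z":0.0,"roll":0.0}
    - {"x":-0.12,"y":0.0,"z":0.0,"roll":0.0}
    - {"x":0.0,"y":0.0,"z":0.0,"roll":0.0}

```text
t: 13.55
ee_pos: [0.5741, -0.0015, 0.1106]
tcp_rot: [0.001, 0.084, 0.996, 0.0]
ft_force: [-0.7, -1.0, -4.6]
width: 0.633
gripper_force: 39.9
```

```bash
python3 - <<'E'
from h import *
o=manip.get_obs(); q=o['tcp_rot'];print(o['t'],o['ee_pos'],o['ft_force'],o['torque'],2*np.degrees(np.arctan2(q[2],q[1])))
# lugs in the wrist-free first wrist frame: height map over chest near seam
z=np.load('w.npz'); 
s=np.load('s2.npz'); Q=pts(s['d'],s['K'],s['T']); m=(abs(Q[...,2]-.122)<.014)&(Q[...,0]>.6)&(Q[...,0]<.66)&(abs(Q[...,1]+.02)<.04)
v,u=np.nonzero(m); [print(a,b,Q[a,b].round(4)) for a,b in zip(v,u)][:0]
E
```

```text
13.55 [ 0.57413498 -0.00147163  0.11058538] [-0.69818789 -1.01447256 -4.6355697 ] [-0.04215838  0.04360496  0.01384656] 170.32541697092137
223 270 [ 0.6184 -0.041   0.1325]
224 269 [ 0.6209 -0.0427  0.1298]
224 270 [ 0.6187 -0.0409  0.1283]
224 271 [ 0.6178 -0.0383  0.129 ]
224 272 [ 0.6189 -0.0345  0.1331]
224 278 [ 0.6013 -0.0263  0.1177]
225 269 [ 0.6228 -0.0416  0.1282]
225 270 [ 0.6213 -0.0393  0.128 ]
225 271 [ 0.6217 -0.036   0.1308]
225 272 [ 0.6211 -0.0332  0.1321]
225 273 [ 0.619  -0.0314  0.1309]
225 277 [ 0.6063 -0.0266  0.1188]
225 278 [ 0.6055 -0.0238  0.1198]
225 279 [ 0.6056 -0.0207  0.1221]
226 269 [ 0.6229 -0.0416  0.1238]
226 270 [ 0.6227 -0.0385  0.1257]
226 271 [ 0.6237 -0.0348  0.1296]
226 272 [ 0.6208 -0.0334  0.127 ]
226 273 [ 0.619  -0.0314  0.1263]
226 274 [ 0.6185 -0.0287  0.1275]
226 275 [ 0.6207 -0.0242  0.1334]
226 276 [ 0.6147 -0.0247  0.1257]
226 277 [ 0.6103 -0.0242  0.1208]
226 278 [ 0.6084 -0.0222  0.1197]
226 279 [ 0.605  -0.0211  0.1164]
227 269 [ 0.625  -0.0404  0.1225]
227 270 [ 0.6251 -0.0371  0.125 ]
227 271 [ 0.6222 -0.0358  0.1224]
227 272 [
[... 3634 characters left out ...]
634  0.0079 0.1175]
238 284 [0.6359 0.012  0.123 ]
238 285 [0.6328 0.0133 0.12  ]
239 274 [ 0.648  -0.0114  0.1164]
239 275 [ 0.6475 -0.0086  0.1178]
239 276 [ 0.6474 -0.0056  0.12  ]
239 277 [ 0.6444 -0.0043  0.1172]
239 278 [ 0.6439 -0.0015  0.1186]
239 279 [0.6441 0.0016 0.1211]
239 280 [0.6437 0.0044 0.1228]
239 281 [0.6396 0.0051 0.1179]
239 282 [0.6404 0.0086 0.1216]
239 283 [0.6376 0.01   0.1191]
239 284 [0.6356 0.0119 0.1178]
239 287 [0.6258 0.0156 0.108 ]
240 276 [ 0.648  -0.0053  0.1164]
240 277 [ 0.6488 -0.0018  0.12  ]
240 278 [6.474e-01 5.000e-04 1.199e-01]
240 279 [0.6438 0.0014 0.1159]
240 280 [0.6435 0.0043 0.1177]
240 281 [0.6433 0.0072 0.1196]
240 282 [0.6404 0.0086 0.1169]
```

The bow's outer edge at x=0.648 confirms it is fully open (0.558 + 91 mm), and the lugs are centred at about x=0.6225. I have 14.5 mm to go.

>>> move_arm:
  rows:
    - {"x":-0.12,"y":0.0,"z":0.0,"roll":0.0}
    - {"x":-0.12,"y":0.0,"z":0.0,"roll":0.0}
    - {"x":-0.12,"y":0.0,"z":0.0,"roll":0.0}
    - {"x":-0.11,"y":0.0,"z":0.0,"roll":0.0}
    - {"x":0.0,"y":0.0,"z":0.0,"roll":0.0}

```text
t: 13.97
ee_pos: [0.5879, -0.0039, 0.1108]
tcp_rot: [0.001, 0.084, 0.996, 0.0]
ft_force: [0.3, 0.4, -4.8]
width: 0.633
gripper_force: 39.9
```

>>> move_arm:
  rows:
    - {"x":0.0,"y":0.0,"z":-0.15,"roll":0.0}
    - {"x":0.0,"y":0.0,"z":0.0,"roll":0.0}

```text
t: 14.13
ee_pos: [0.5873, -0.0037, 0.116]
tcp_rot: [0.0, 0.084, 0.996, 0.0]
ft_force: [0.7, -0.0, -4.8]
width: 0.633
gripper_force: 39.9
```

>>> move_arm:
  rows:
    - {"x":0.0,"y":0.0,"z":-0.2,"roll":0.0}
    - {"x":0.0,"y":0.0,"z":-0.2,"roll":0.0}
    - {"x":0.0,"y":0.0,"z":-0.2,"roll":0.0}

```text
t: 14.38
ee_pos: [0.587, -0.0037, 0.1341]
tcp_rot: [0.0, 0.084, 0.996, 0.0]
ft_force: [0.1, -0.8, -4.3]
width: 0.633
gripper_force: 39.9
```

>>> move_arm:
  rows:
    - {"x":0.0,"y":0.0,"z":-0.6,"roll":0.0}
    - {"x":0.0,"y":0.0,"z":-0.8,"roll":0.0}
    - {"x":0.0,"y":0.0,"z":-0.8,"roll":0.0}
    - {"x":0.0,"y":0.0,"z":-0.8,"roll":0.0}
    - {"x":0.0,"y":0.0,"z":-0.5,"roll":0.0}

```text
t: 14.8
ee_pos: [0.5878, -0.0037, 0.2419]
tcp_rot: [0.002, 0.084, 0.996, 0.0]
ft_force: [-0.1, -1.0, -5.4]
width: 0.634
gripper_force: 39.9
```

>>> move_arm:
  rows:
    - {"x":0.0,"y":0.0,"z":-0.2,"roll":0.0}
    - {"x":0.0,"y":0.0,"z":0.0,"roll":0.0}
    - {"x":0.0,"y":0.0,"z":0.0,"roll":0.0}
    - {"x":0.0,"y":0.0,"z":0.0,"roll":0.0}
    - {"x":0.0,"y":0.0,"z":0.0,"roll":0.0}

```text
t: 15.22
ee_pos: [0.5862, -0.0037, 0.2427]
tcp_rot: [-0.002, 0.084, 0.996, -0.0]
ft_force: [0.0, 0.1, -4.6]
width: 0.637
gripper_force: 39.9
```

```bash
python3 - <<'E'
from h import *
o=manip.get_obs(); print(o['t'],o['ee_pos'],o['ft_force'],o['tcp_rot'],o['width'],abs(o['qd']).max())
s,d,K,T=grab('scene'); Q=pts(d,K,T); m=(Q[...,2]>.19)&(Q[...,0]>.655)&(Q[...,0]<.7)&(abs(Q[...,1])<.05)
print(m.sum(), Q[m].max(0) if m.any() else '')
c=np.r_[o['ee_pos'],1]@np.linalg.inv(T).T; u=int(K[0,2]+K[0,0]*c[0]/-c[2]); v=int(K[1,2]-K[1,1]*c[1]/-c[2])
cv2.imwrite('pics/s3.png',cv2.resize(s[v-70:v+80,u-100:u+100],(800,600),interpolation=cv2.INTER_CUBIC)[...,::-1])
E
```

```text
15.2167 [ 0.58615789 -0.00367597  0.2426708 ] [ 0.02515817  0.07559691 -4.64089867] [-1.52393766e-03  8.42440196e-02  9.96443987e-01 -5.14192768e-05] 0.6365491830873108 0.007269113063935256
81 [0.6787934  0.0081337  0.25618751]
```

View pics/s3.png

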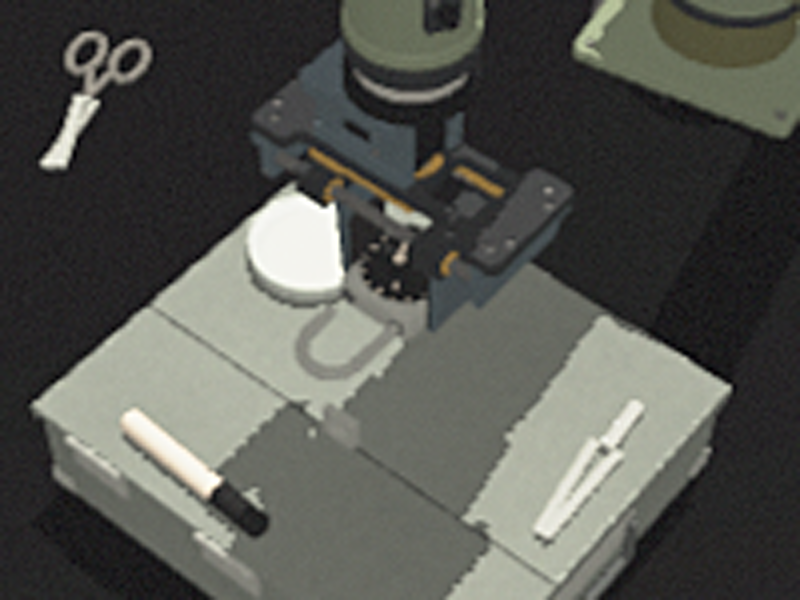

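The lock is held level above the empty hasp (340,425) with the shackle open (340,345), and the other things are undisturbed. I'll hand it in.

```bash
python3 -c "
from workcell import manip
print(manip.hand_in())"
```

```text
the job is handed in; nothing more can be done
None
```

The job is handed in: both numbers were dialled, the padlock came off the hasp, and the gripper holds it level with the shackle open, its underside about 13 cm above the chest's top, at 15.3 s of the 69 s allowed; the verdict was not shown.

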